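# Lock the microscope stage with the T-handled slot key

### The job

Take the long T-handled key out of the tool rack, stand it in the deep steel collar of the microscope stage so that its blade drops fully into the slotted clamp screw at the bottom, and turn the screw clockwise (seen from above) with the key until it comes to its stop. Let go and leave the key standing in the screw. Leave the shorter T-handled driver in the rack.

Things in the scene. Friction and masses are not known exactly. Their poses are not given: they have to be found in the camera images.
- key: Long T-handled key, 109 mm tall, 160 g, upright in a rack hole. Origin: centre of its foot; z up; x along handle bar and blade width (half turn is the same). Black bar 90 mm (x) by 24 mm (y), 85 to 109 mm above origin; round steel shank 22 mm; flat blade at the foot 22 (x) by 6 mm (y), 12 mm high. The bar lies across the rack's row, roughly away from the robot. Lift 32 mm to clear its hole.
- short_key: Shorter T-handled driver, not to be used: 88 mm tall, black bar 45 mm long (x), 20 mm thick; origin at its foot, z up. It, the key and a round-knobbed driver (knob 30 mm, 90 mm tall) stand in any order in the grey rack, a block 60 x 250 x 40 mm high with three blind holes 25 mm wide, 32 mm deep, 85 mm apart.
- clamp_slot (a point): Centre of the slot's floor in the brass clamp screw, 30 mm above the table; z up, x along the slot, turns with it. It lies in a steel collar on the black-and-white stage (150 x 200 mm). Collar mouth 61 mm above this point, 54 mm across; funnel 40 mm wide narrows in 16 mm to a 28 mm bore. Seated, the key's origin is here. At clamp 0 the slot is parallel to the stage's 150 mm side.
- clamp (a joint): Screw angle in rad, grows clockwise from above. Starts at 0 to 0.25; firm stop (locked) at 1.0. Friction 0.06 N m, no spring, stays where left. Its slot lies between two lugs 8 mm high, 8 mm long, 10 mm apart: the blade enters within 20 degrees of the slot and has about 0.41 rad of play either way before it turns the screw, so from aligned the key turns up to 1.4 rad in all.
Not all that is in view belongs to the job. Leave any pink look-alike of the key alone.

How it is judged:
On the way, in this order (a step that is already met when the one before it is completed fails the run):
1. the key's blade is fully down in the slot of the clamp screw (z of key in the frame of clamp_slot between -0.005 and 0.005 m and horizontal distance between key and clamp_slot below 0.008 m and angle between key's own z axis and vertical below 0.22 rad), for 0.2 s.
2. the screw is turned to its stop with the key in it (all of step 1 and value of joint clamp above 0.85 rad), for 0.2 s.
At the end, for the whole second after the job is handed in: The clamp screw is at its stop (joint above 0.85 of 1.0 rad), and the key stands at rest in it, released: its lower end within 5 mm of the slot floor in height and within 8 mm of the screw's axis, tilted less than 0.22 rad (about 12 degrees) (all of step 2 and linear speed of key below 0.02 m/s); the robot touches nothing.
It fails at once if the shorter T-handled driver is taken out of its hole or moved more than 30 mm (distance of short_key from where it was at the start of the episode above 0.03 m).
It also fails if it takes over 54 s, if anything falls off the work surface, if the arm or the gripper's body presses on something with over 40 N, if the wrist force passes 120 N, or if a joint passes its speed limit or range.

### The arm

A 6-joint arm with a two-finger parallel gripper is mounted at the origin on the work surface. World frame = base frame: x ahead of the robot, y to its left, z up, the work surface at z = 0. Lengths are in m, angles in rad, forces in N, time in s.
With the tool pointing down it reaches from about 0.35 to 0.775 m from the base axis. Payload 5.5 kg.
Tool frame: the origin (TCP) lies at the very end of the fingers, on their centre line; the grasp point (between the pads) lies env.grasp_offset behind it (env.grasp_offset is the distance from the TCP to the grasp point, in m); x points along the fingers, y is the direction in which the jaws open and shut, and the axes are right-handed (so a half turn about x gives the same grasp; the last joint's range is limited). The gripper opens to 85 mm and grips with 20 to 120 N. Pads are 22 mm wide; open, the fingers measure 114 mm over their backs; the gripper's body (76 mm by 85 mm) begins 54 mm behind the grasp point. The pads swing forward as they close: fully open they stand 13 mm farther back than shut.
Start: joints at [1.204, 0.313, 0.046, 1.304, 0, 1.431], TCP at [0.129, 0.56, 0.231] pointing down, gripper open.
Joint ranges: [-2.76, 2.76], [-0.86, 1.69], [-1.03, 1.26], [-2.2, 2.34], [-1.47, 1.5], [-3.14, 3.14]. Speed limits (rad/s): [2.57, 2.57, 3.14, 3.14, 3.14, 3.14].

### API

Orientations are given as a unit quaternion [w, x, y, z].
In Python, from workcell import get_state, viewer, job, env gives the robot as it stands.
- The arm moves only by the tool send_rows, never from a script. Its argument "plan" is a list of rows, each a list of 6 numbers: the shift along the tool's x, y, z in mm, then the turn, a rotation vector about the tool's x, y, z in degrees. A call has exactly 10 rows; each row is the pose to reach, as a shift and turn from the pose commanded when the call began, along the tool's axes at that moment; what a row does not reach only later rows make up. A row lasts 1/8 s, in which the tool goes at most 62.5 mm and 10.7 degrees, less where a joint would pass 70% of its speed; a pose out of reach is approached as far as the arm can. A call with a gripper value outside its range is refused whole. "claw" is the finger opening in mm, from 0 to 85.4, set as the call begins (left out, the last holds). The fingers move at their own pace and stop on an object; "newtons" is the grip in N (left out, the last holds). Time passes only in rows, so rows that repeat a pose let the fingers close, or fill a call up. It gives the time, the measured TCP pose, the force and the opening at its end, in the units of the state.
- get_state(): the state, without advancing time (a new reading comes with each control period).
- viewer.read_camera(name): name is "scene" or "top"; returns a dict with "frame" (480x640x3 uint8, blue, green, red), "mtx" (3x3 intrinsics, pixels), "rvec" (rotation vector, rad) and "tvec" (3), from world to camera coordinates, as OpenCV has them. Camera axes: x right, y down, z forward; pixel columns grow to the right and rows downward; lengths in m; the calibration is good to about 2 mm. A picture is of the moment at which its call begins. There is no depth.
- job.hand_in(): hands the job in, once; it reports no verdict.
The state is a dict: "clock": time; "joint_pos": joint angles; "qvel": joint speeds; "tau": joint torques, N m; "tcp_pos": TCP position; "orientation": TCP orientation; "wrist_force": force on the tool from outside, world axes, zero at the start; "ft_torque": the same for the moment, N m; "finger_gap": finger opening in m.
Only numpy, scipy, OpenCV 4.12 (cv2) and the standard library are available. Lean on these libraries where they do the work, as an engineer would, in place of code of your own. Each camera call takes 0.05 s, during which the arm holds its last target.

## Working session

There is one attempt and no reset: what is moved stays moved. The work goes in short steps, Python scripts to look and compute and a tool call to move; the robot and the scene stay as the last step left them, time stands still between calls to the robot, and variables do not carry over. Pictures are saved under pics/ and viewed, and the job is handed in when it is done.

Besides the shell and the picture viewer there is one more tool, called after ">>>" as a command line: name --pt "numbers of a row" for each row, then --argument value for the rest. send_rows: Moves the arm, as the interface text tells. Its arguments: {"type":"object","properties":{"plan":{"type":"array"},"claw":{"type":"number"},"newtons":{"type":"number"}},"required":["plan"]}

```bash
ls; mkdir -p pics; python3 - <<'E'
from workcell import get_state, viewer, job, env
import cv2
print(get_state()); print(env.grasp_offset)
for n in("scene","top"):
    d=viewer.read_camera(n); cv2.imwrite(f"pics/{n}0.png",d["frame"]); print(n,d["mtx"],d["rvec"],d["tvec"])
E
```

```text
pics
{'clock': 0.0, 'joint_pos': array([ 1.20440188e+00,  3.14028803e-01,  4.49570784e-02,  1.30359175e+00,
       -1.91864786e-06,  1.43124357e+00]), 'qvel': array([ 0.00130233,  0.00031765,  0.00083368,  0.0011206 , -0.0019348 ,
        0.00159714]), 'tau': array([ 6.35939086e-04, -4.80623960e+01,  2.98533064e+01,  1.91197061e-02,
       -1.25772804e-04,  3.65045977e-06]), 'tcp_pos': array([0.12911418, 0.55978452, 0.23038376]), 'orientation': array([ 0.70239857,  0.07938947,  0.7027277 , -0.08066806]), 'wrist_force': array([-0.02374178,  0.15755574,  0.20670259]), 'ft_torque': array([-0.00761516, -0.00924832,  0.01614746]), 'finger_gap': 0.0854369471883488}
0.0187
scene [[467.4440745    0.         310.43585011]
 [  0.         467.4440745  232.55492399]
 [  0.           0.           1.        ]] [ 1.47276569  1.82319978 -1.00396981] [ 0.08582    -0.25969374  1.2791357 ]
top [[546.82202949   0.         313.28939563]
 [  0.         546.82202949 238.96877199]
 [  0.           0.           1.        ]] [ 2.19357484 -2.17576089  0.11592068] [0.031119   0.57022082 0.90092221]
```

View pics/scene0.png

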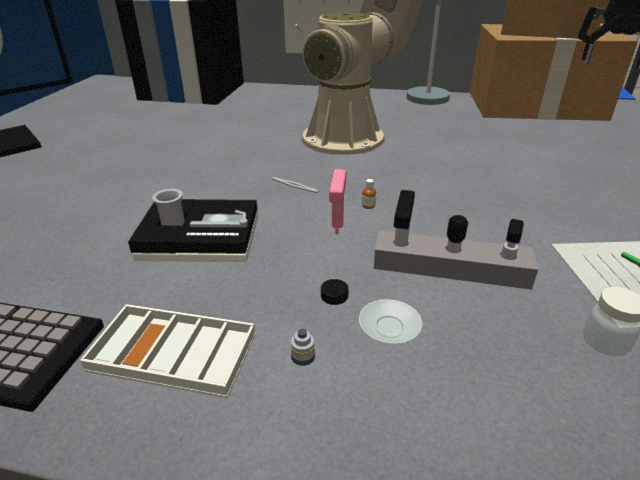

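View pics/top0.png

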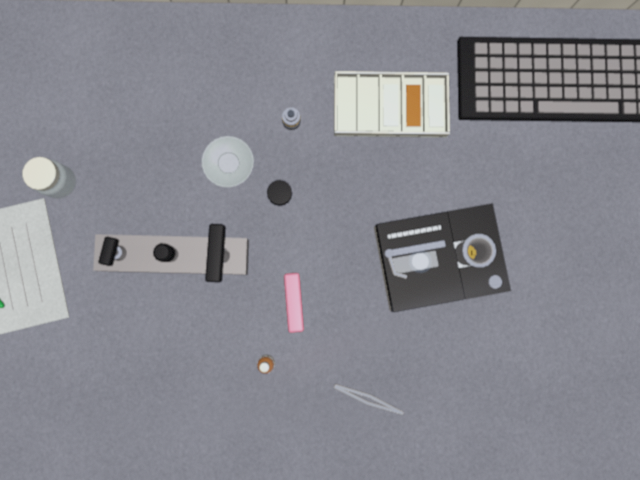

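The long key is at about (216,253) in the top view, at the inner end of the rack. The short driver is at (108,251) and the pink decoy at (293,303). The collar is at (479,251) on the stage. Next I'll measure these.

```bash
cat > h.py <<'E'
import numpy as np, cv2
from workcell import get_state, viewer, job, env
def ray(d,uv,z):
    uv=np.array(uv,float).reshape(-1,1,2); n=cv2.undistortPoints(uv,d["mtx"],None).reshape(-1,2)
    R,_=cv2.Rodrigues(np.array(d["rvec"])); t=np.array(d["tvec"]).ravel(); C=-R.T@t
    r=np.c_[n,np.ones(len(n))]@R
    return C+r*((z-C[2])/r[:,2])[:,None]
def proj(d,P): return cv2.projectPoints(np.array(P,float).reshape(-1,1,3),np.array(d["rvec"]),np.array(d["tvec"]),d["mtx"],None)[0].reshape(-1,2)
def crop(d,name,u,v,w,h,s):
    c=d["frame"][v:v+h,u:u+w]; cv2.imwrite("pics/"+name,cv2.resize(c,None,fx=s,fy=s,interpolation=cv2.INTER_CUBIC))
E
python3 - <<'E'
from h import *
d=viewer.read_camera("top"); e=viewer.read_camera("scene")
crop(d,"t1.png",370,195,150,125,5); crop(d,"t2.png",85,215,170,80,4); crop(e,"s1.png",120,170,150,100,5);crop(e,"s2.png",370,170,180,120,4)
for z in(0,.03,.091,.117): print(z,ray(d,[[479,251],[216,253],[480,240]],z).round(4).tolist())
R,_=cv2.Rodrigues(d["rvec"]); print("C",-R.T@d["tvec"])
g=cv2.cvtColor(d["frame"],cv2.COLOR_BGR2GRAY)
m=(g<45).astype(np.uint8)
n,l,s,c=cv2.connectedComponentsWithStats(m)
for i in range(1,n):
    if s[i,4]>60:
        p=np.argwhere(l==i)[:,::-1].astype(np.float32); print(s[i],cv2.minAreaRect(p))
E
```

```text
0 [[0.5537, -0.254, 0.0], [0.5463, 0.2034, 0.0], [0.573, -0.2562, 0.0]]
0.03 [[0.5516, -0.2443, 0.03], [0.5444, 0.1986, 0.03], [0.5703, -0.2464, 0.03]]
0.091 [[0.5474, -0.2246, 0.091], [0.5407, 0.1888, 0.091], [0.5648, -0.2265, 0.091]]
0.117 [[0.5456, -0.2162, 0.117], [0.5391, 0.1847, 0.117], [0.5625, -0.2181, 0.117]]
C [0.48828928 0.05188998 0.94692238]
[ 458   38  182   84 2965] ((548.5159301757812, 79.2251968383789), (181.99827575683594, 81.48112487792969), 0.716159999370575)
[206 225  11  56  87] ((210.06256103515625, 252.3431854248047), (5.874239921569824, 55.651649475097656), 6.225829124450684)
[219 226   6  55 131] ((221.65370178222656, 253.04087829589844), (2.6822662353515625, 54.144351959228516), 3.5763344764709473)
[376 226  15  76 123] ((383.1838073730469, 263.46502685546875), (76.29496002197266, 1.7775650024414062), 79.2156982421875)
[100 238  18  27 218] ((108.56226348876953, 251.01663208007812), (13.462873458862305, 26.023927688598633), 14.931416511535645)
[154 244  21  17 158] ((164.20001220703125, 252.60003662109375), (19.677396774291992, 16.099689483642578), 26.56505012512207)
```

```bash
ls pics
```

```text
s1.png
s2.png
scene0.png
t1.png
t2.png
top0.png
```

View pics/t1.png

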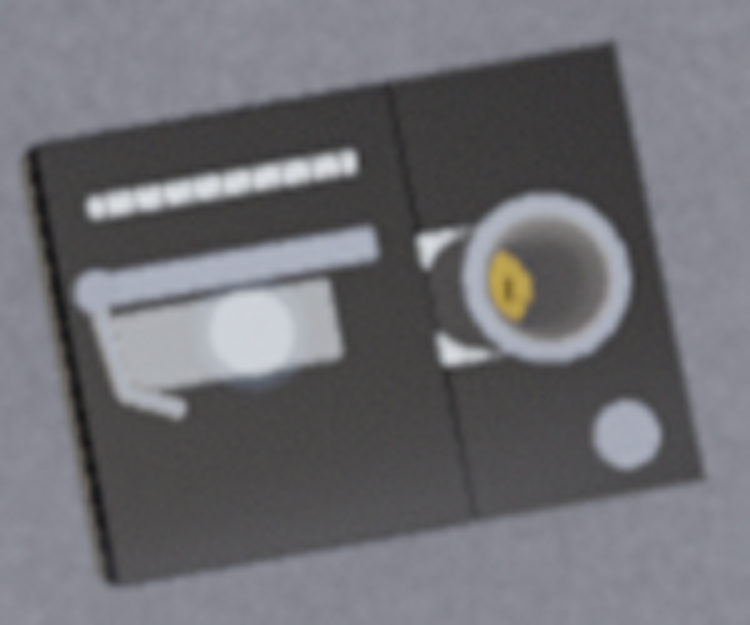

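View pics/t2.png

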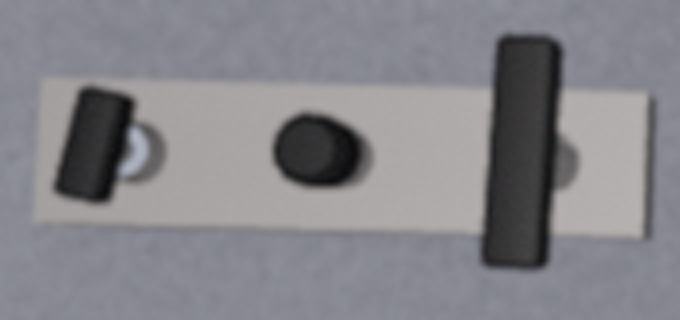

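View pics/s2.png

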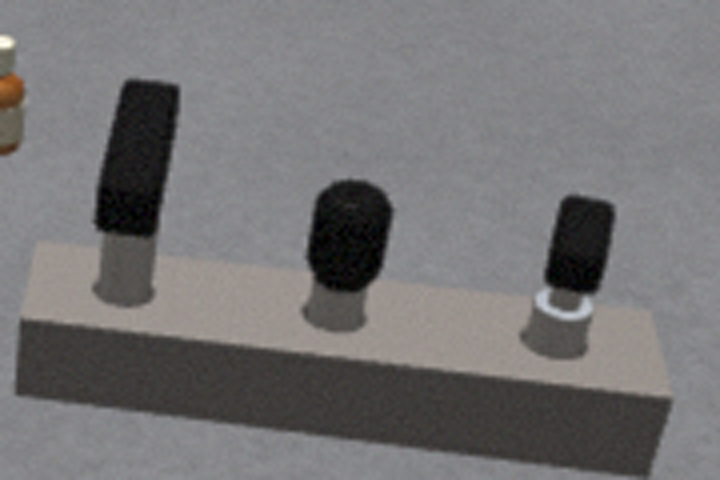

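View pics/s1.png

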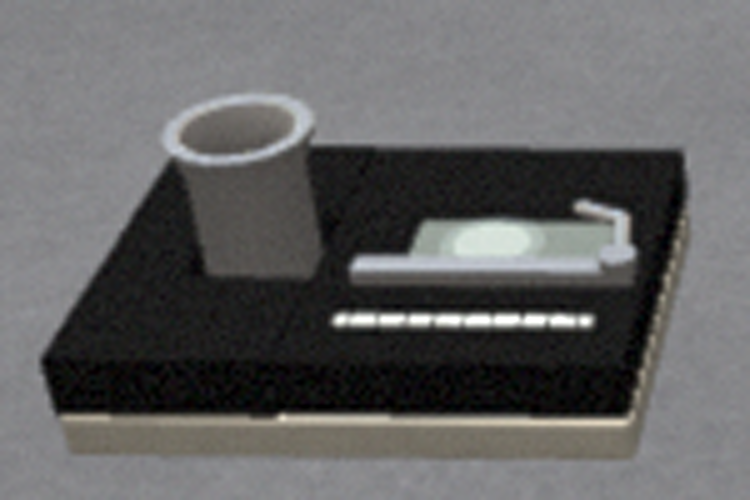

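```bash
cat >> h.py <<'E'
def mask_poly(d,P,S=4):
    u=proj(d,P); h=cv2.convexHull(u.astype(np.float32)).reshape(-1,2)
    m=np.zeros((480*S,640*S),np.uint8); cv2.fillConvexPoly(m,np.round((h+.5)*S-.5).astype(np.int32),1)
    return cv2.resize(m.astype(np.float32),(640,480),interpolation=cv2.INTER_AREA)
def fitbox(obs,box,x0,off=(0,0)):
    # obs: list of (cam, softmask, roi); box fn(params)->pts
    from scipy.optimize import minimize
    def f(x):
        c=0
        for d,m,(u,v,w,h) in obs:
            a=mask_poly(d,box(x))[v:v+h,u:u+w]; c+=np.abs(a-m[v:v+h,u:u+w]).sum()
        return c
    r=minimize(f,x0,method="Nelder-Mead",options=dict(initial_simplex=np.array([x0]+[np.array(x0)+np.eye(len(x0))[i]*(.008 if i<2 else .05) for i in range(len(x0))]),xatol=1e-4,fatol=.05))
    return r.x,r.fun
def boxpts(x,y,a,L,W,z0,z1):
    return [[x+np.cos(a)*sx*L/2-np.sin(a)*sy*W/2,y+np.sin(a)*sx*L/2+np.cos(a)*sy*W/2,z] for sx in(-1,1) for sy in(-1,1) for z in(z0,z1)]
E
cat > f.py <<'E'
from h import *
d=viewer.read_camera("top"); e=viewer.read_camera("scene")
def soft(d,lo,hi):
    g=cv2.cvtColor(d["frame"],cv2.COLOR_BGR2GRAY).astype(float); return np.clip((hi-g)/(hi-lo),0,1)
mt=soft(d,50,110); ms=soft(e,30,70)
roiT=(195,215,50,75); roiS=(392,185,26,43)
B=lambda x: boxpts(x[0],x[1],x[2],.09,.024,.093,.117)
print("T",fitbox([(d,mt,roiT)],B,[.54,.185,0.05]))
print("S",fitbox([(e,ms,roiS)],B,[.54,.185,0.05]))
print("TS",fitbox([(d,mt,roiT),(e,ms,roiS)],B,[.54,.185,0.05]))
# rack top corners in crop t2
r=np.array([[42,78],[651,94],[645,238],[33,222]])/4+[85,215]; P=ray(d,r,.04); print("rack",P.round(4).tolist(),P.mean(0))
# stage top corners from t1 crop
r=np.array([[32,150],[613,44],[703,478],[110,582]])/5+[370,195]; 
for z in(.03,.04):
  P=ray(d,r,z); print("stage",z,P.round(4).tolist(),P.mean(0), [np.linalg.norm(P[i]-P[i-1]) for i in range(4)],[np.arctan2(*(P[i]-P[i-1])[1::-1]) for i in range(4)])
# collar rim
g=cv2.cvtColor(d["frame"],cv2.COLOR_BGR2GRAY); 
for cam,(u,v,w,h),nm in((d,(455,228,50,45),"T"),(e,(148,184,40,24),"S")):
  c=cv2.resize(cam["frame"][v:v+h,u:u+w],None,fx=5,fy=5,interpolation=cv2.INTER_CUBIC); gg=cv2.cvtColor(c,cv2.COLOR_BGR2GRAY)
  m=(gg>125).astype(np.uint8); cs,_=cv2.findContours(m,cv2.RETR_EXTERNAL,cv2.CHAIN_APPROX_NONE)
  k=max(cs,key=len) if nm=="T" else max(cs,key=cv2.contourArea)
  el=cv2.fitEllipse(k); ctr=(np.array(el[0])+.5)/5-.5+[u,v]; print(nm,el,ctr,ray(cam,[ctr],.091)); 
  cv2.ellipse(c,el,(0,0,255),1); cv2.imwrite(f"pics/rim{nm}.png",c)
s=get_state(); from scipy.spatial.transform import Rotation as Ro
print(Ro.from_quat(s["orientation"][[1,2,3,0]]).as_matrix().round(3))
E
python3 f.py
```

```text
T (array([ 0.54077609,  0.18695954, -0.04043702]), np.float64(213.31666666666666))
S (array([ 0.54671088,  0.18853078, -0.01963521]), np.float64(54.25))
TS (array([ 0.54136795,  0.18823956, -0.02081004]), np.float64(296.2416666666667))
rack [[0.5728, 0.3965, 0.04], [0.5684, 0.145, 0.04], [0.5087, 0.1464, 0.04], [0.5133, 0.3976, 0.04]] [0.54080175 0.27135365 0.04      ]
stage 0.03 [[0.5942, -0.0707, 0.03], [0.6324, -0.2692, 0.03], [0.4854, -0.2964, 0.03], [0.4494, -0.0964, 0.03]] [ 0.54031091 -0.18317739  0.03      ] [np.float64(0.14706855725981124), np.float64(0.20213544891605414), np.float64(0.14952030503034464), np.float64(0.20327076198274102)] [np.float64(0.17547933507175917), np.float64(-1.3806230715128351), np.float64(-2.9583787595688493), np.float64(1.748847504773749)]
stage 0.04 [[0.593, -0.0694, 0.04], [0.6308, -0.2657, 0.04], [0.4854, -0.2926, 0.04], [0.4498, -0.0948, 0.04]] [ 0.53974356 -0.18061373  0.04      ] [np.float64(0.145464620441482), np.float64(0.19993094990656704), np.float64(0.14788962933191974), np.float64(0.20105388119388576)] [np.float64(0.1754793350717592), np.float64(-1.3806230715128354), np.float64(-2.9583787595688493), np.float64(1.7488475047737486)]
T ((120.6443862915039, 112.69971466064453), (164.48524475097656, 168.8104705810547), 137.65061950683594) [478.72887726 250.13994293] [[ 0.54873939 -0.22421523  0.091     ]]
S ((83.92816925048828, 46.71540069580078), (107.76426696777344, 245.61085510253906), 81.7131576538086) [164.38563385 192.94308014] [[ 0.5405145 -0.2318072  0.091    ]]
[[-0.     0.225  0.974]
 [-0.001  0.974 -0.225]
 [-1.    -0.001 -0.   ]]
```

```bash
cat > f2.py <<'E'
from h import *
d=viewer.read_camera("top"); e=viewer.read_camera("scene")
def soft(d,lo,hi):
    g=cv2.cvtColor(d["frame"],cv2.COLOR_BGR2GRAY).astype(float); return np.clip((hi-g)/(hi-lo),0,1)
mt=soft(d,50,85); ms=soft(e,25,55)
roiT=(195,215,50,75); roiS=(388,183,34,45)
B=lambda x: boxpts(x[0],x[1],x[2],.09,.024,.093,.117)
for a in(-.06,.05):
  print("T",fitbox([(d,mt,roiT)],B,[.54,.185,a]),"S",fitbox([(e,ms,roiS)],B,[.54,.185,a]),"TS",fitbox([(d,mt,roiT),(e,ms,roiS)],B,[.54,.185,a]))
print(ray(e,[[239/5+120,130/5+170]],.091))
c,_,x=None,None,None
x,_=fitbox([(d,mt,roiT),(e,ms,roiS)],B,[.54,.185,-.05])
def draw(cam,n,P,roi):
    u,v,w,h=roi; s=6; im=cv2.resize(cam["frame"][v:v+h,u:u+w],None,fx=s,fy=s,interpolation=cv2.INTER_CUBIC)
    for pts in P:
        q=((proj(cam,pts)+.5-[u,v])*s).astype(int); cv2.polylines(im,[q],True,(0,0,255),1)
    return im
b=np.array(B(x)); top=b[[1,3,7,5]]; bot=b[[0,2,6,4]]
def circ(x,y,z,r): t=np.linspace(0,2*np.pi,60); return np.c_[x+r*np.cos(t),y+r*np.sin(t),0*t+z]
cc=(.5475,-.2245)
cs=[circ(*cc,.091,.027),circ(*cc,.091,.020),circ(*cc,.03,.014),circ(*cc,.038,.014)]
I=[draw(d,0,[top,bot],(190,215,60,75)),draw(e,0,[top,bot],(380,175,60,75)),draw(d,0,cs,(445,215,66,75)),draw(e,0,cs,(140,175,66,75))]
I=[cv2.resize(i,(380,290) if 0 else None,fx=.75,fy=.75) for i in I]
r1=np.hstack(I[:2]);r2=np.hstack(I[2:]); w=max(r1.shape[1],r2.shape[1])
pad=lambda r:np.pad(r,((0,0),(0,w-r.shape[1]),(0,0)))
o=np.vstack([pad(r1),pad(r2)]); print(o.shape); import sys; o=o[:, :800]; cv2.imwrite("pics/ov.png",cv2.resize(o,None,fx=.85,fy=.85))
E
python3 f2.py
```

```text
T (array([ 0.54037123,  0.18802782, -0.0364349 ]), np.float64(299.425)) S (array([ 0.54636367,  0.18837843, -0.0138121 ]), np.float64(91.42916666666666)) TS (array([ 0.53973657,  0.18817765, -0.02352682]), np.float64(419.775))
T (array([ 0.53989847,  0.18624646, -0.04163358]), np.float64(293.73214285714283)) S (array([ 0.5463244 ,  0.18845336, -0.01319449]), np.float64(91.42916666666666)) TS (array([ 0.54125584,  0.18823019, -0.01269305]), np.float64(411.3392857142857))
[[ 0.54986338 -0.22039036  0.091     ]]
(676, 594, 3)
```

View pics/ov.png

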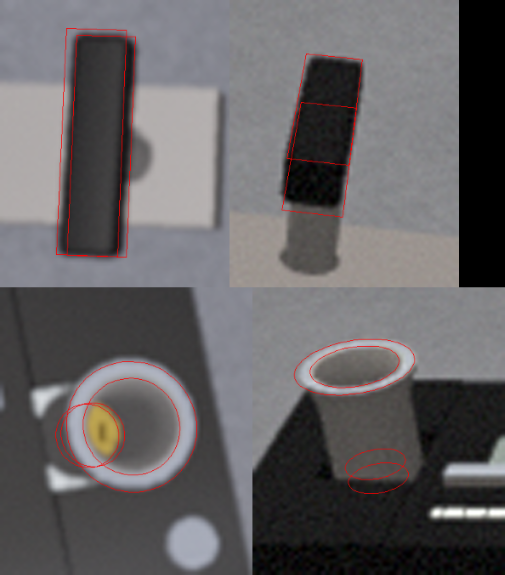

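>>> send_rows --pt "70 -270.5 484.5 -10 0 0" --pt "70 -270.5 484.5 -10 0 0" --pt "70 -270.5 484.5 -10 0 0" --pt "70 -270.5 484.5 -10 0 0" --pt "70 -270.5 484.5 -10 0 0" --pt "70 -270.5 484.5 -10 0 0" --pt "70 -270.5 484.5 -10 0 0" --pt "70 -270.5 484.5 -10 0 0" --pt "70 -270.5 484.5 -10 0 0" --pt "70 -270.5 484.5 -10 0 0" --claw 65 --newtons 60

```text
clock: 1.65
tcp_pos: [0.5433, 0.1846, 0.1603]
orientation: [0.707, 0.02, 0.707, -0.021]
wrist_force: [-0.9, 1.0, 0.1]
finger_gap: 0.0648
```

```bash
cat >> h.py <<'E'
from scipy.spatial.transform import Rotation as Ro
def st():
    s=get_state(); R=Ro.from_quat(s["orientation"][[1,2,3,0]]).as_matrix()
    print("t",round(s["clock"],2),"tcp",s["tcp_pos"].round(4),"psi",round(np.arctan2(R[1,1],R[0,1]),4),"q",s["joint_pos"].round(3),"F",s["wrist_force"].round(1),"M",s["ft_torque"].round(2),"gap",round(s["finger_gap"],4)); print(R.round(3)); return s,R
E
python3 - <<'E'
from h import *
st()
d=viewer.read_camera("top"); crop(d,"g1.png",120,170,190,140,4)
E
```

```text
t 1.65 tcp [0.5433 0.1846 0.1603] psi 1.5126 q [ 1.880e-01  3.400e-01 -9.200e-02  1.139e+00 -1.000e-03  2.460e-01] F [-0.9  1.   0.1] M [0.03 0.07 0.03] gap 0.0648
[[ 0.     0.058  0.998]
 [-0.001  0.998 -0.058]
 [-1.    -0.001  0.   ]]
```

View pics/g1.png

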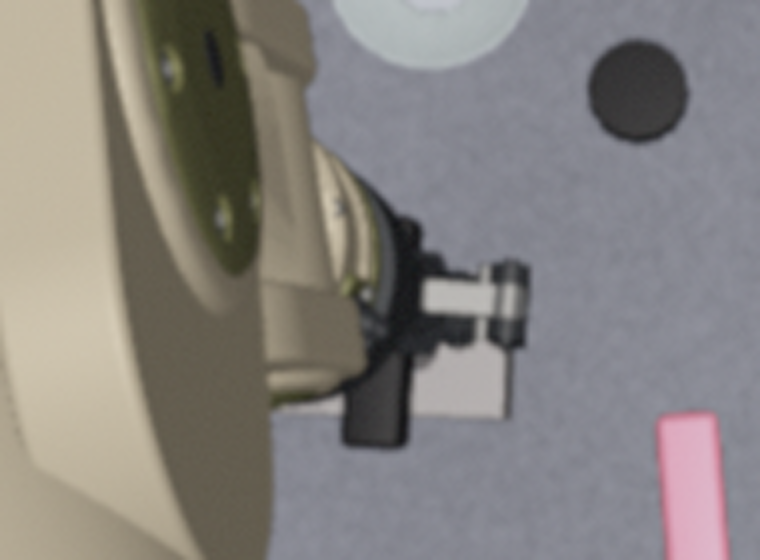

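>>> send_rows --pt "0 0 0 0 0 0" --pt "20 0 0 0 0 0" --pt "40 0 0 0 0 0" --pt "55 0 0 0 0 0" --pt "65 0 0 0 0 0" --pt "75 0 0 0 0 0" --pt "75 0 0 0 0 0" --pt "75 0 0 0 0 0" --pt "75 0 0 0 0 0" --pt "75 0 0 0 0 0"

```text
clock: 2.95
tcp_pos: [0.5409, 0.1878, 0.0867]
orientation: [0.707, 0.019, 0.707, -0.018]
wrist_force: [0.0, -0.3, 0.4]
finger_gap: 0.0652
```

```bash
python3 - <<'E'
from h import *
st()
d=viewer.read_camera("scene"); crop(d,"g2.png",350,130,200,150,4)
E
```

```text
t 2.95 tcp [0.5409 0.1878 0.0867] psi 1.5184 q [ 0.194  0.39  -0.21   0.97   0.     0.246] F [ 0.  -0.3  0.4] M [-0.03  0.    0.  ] gap 0.0652
[[ 0.001  0.052  0.999]
 [ 0.     0.999 -0.052]
 [-1.     0.     0.001]]
```

View pics/g2.png

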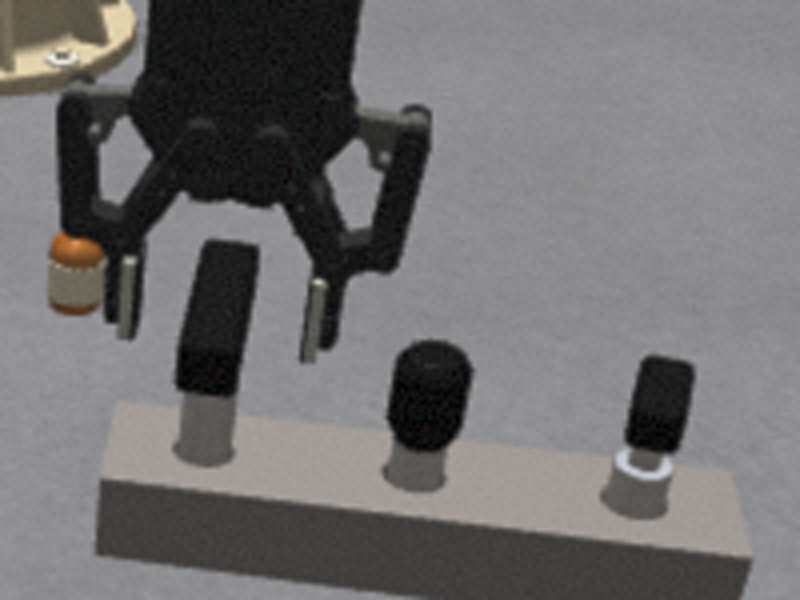

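The bar sits centred between the open pads, so I'm closing.

>>> send_rows --pt "2 0 0 0 0 0" --pt "2 0 0 0 0 0" --pt "2 0 0 0 0 0" --pt "2 0 0 0 0 0" --pt "2 0 0 0 0 0" --pt "2 0 0 0 0 0" --pt "2 0 0 0 0 0" --pt "2 0 0 0 0 0" --pt "2 0 0 0 0 0" --pt "2 0 0 0 0 0" --claw 10 --newtons 90

```text
clock: 4.25
tcp_pos: [0.5407, 0.1878, 0.0844]
orientation: [0.707, 0.018, 0.707, -0.018]
wrist_force: [0.1, -0.6, 1.9]
finger_gap: 0.023
```

```bash
python3 - <<'E'
from h import *
st()
E
```

```text
t 4.25 tcp [0.5407 0.1878 0.0844] psi 1.5186 q [ 0.194  0.392 -0.213  0.965  0.     0.246] F [ 0.1 -0.6  1.9] M [-0.19 -0.08 -0.02] gap 0.023
[[ 0.     0.052  0.999]
 [ 0.     0.999 -0.052]
 [-1.     0.     0.   ]]
```

Gripped (gap 23 mm). I'll lift straight up 115 mm.

>>> send_rows --pt "-8 0 0 0 0 0" --pt "-18 0 0 0 0 0" --pt "-30 0 0 0 0 0" --pt "-42 0 0 0 0 0" --pt "-60 0 0 0 0 0" --pt "-80 0 0 0 0 0" --pt "-100 0 0 0 0 0" --pt "-115 0 0 0 0 0" --pt "-115 0 0 0 0 0" --pt "-115 0 0 0 0 0"

```text
clock: 5.5
tcp_pos: [0.5402, 0.1877, 0.1987]
orientation: [0.707, 0.018, 0.707, -0.019]
wrist_force: [-0.4, -0.6, -1.4]
finger_gap: 0.0229
```

```bash
python3 - <<'E'
from h import *
st()
d=viewer.read_camera("scene"); crop(d,"g3.png",350,60,200,150,4)
E
```

```text
t 5.5 tcp [0.5402 0.1877 0.1987] psi 1.5185 q [ 0.194  0.319 -0.026  1.227  0.     0.246] F [-0.4 -0.6 -1.4] M [ 0.04  0.02 -0.05] gap 0.0229
[[-0.001  0.052  0.999]
 [-0.     0.999 -0.052]
 [-1.    -0.    -0.001]]
```

View pics/g3.png

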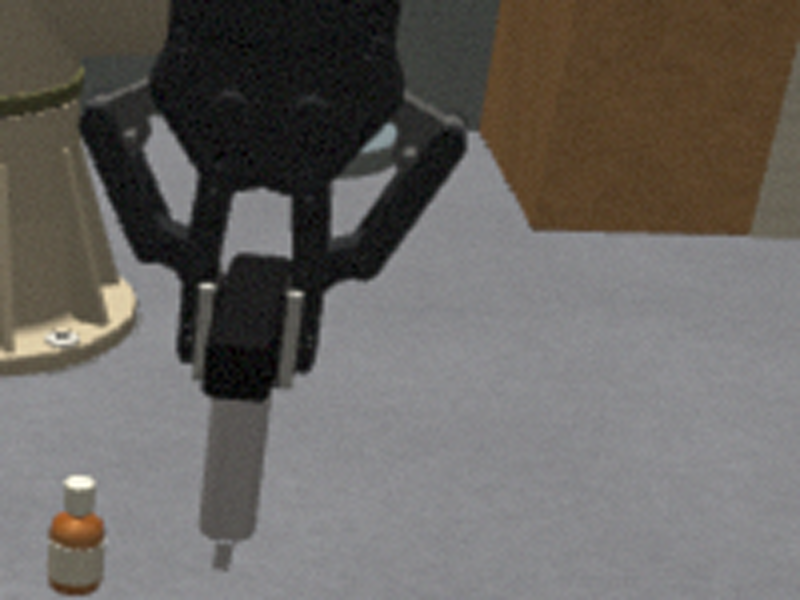

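```bash
cat > chk.py <<'E'
from h import *
import sys
dx=float(sys.argv[1]); name=sys.argv[2]
s,R=st(); e=viewer.read_camera("scene"); d=viewer.read_camera("top")
p=s["tcp_pos"]; psi=np.arctan2(R[1,1],R[0,1]); a=psi-np.pi/2
fz=p[2]-.0764; kx=p[0]+dx*np.cos(a); ky=p[1]+dx*np.sin(a); print("foot",kx,ky,fz)
def circ(x,y,z,r): t=np.linspace(0,2*np.pi,40); return np.c_[x+r*np.cos(t),y+r*np.sin(t),0*t+z]
b=np.array(boxpts(kx,ky,a,.09,.024,fz+.085,fz+.109)); bl=np.array(boxpts(kx,ky,a,.022,.006,fz,fz+.012))
P=[b[[1,3,7,5]],b[[0,2,6,4]],bl[[0,2,6,4]],bl[[1,3,7,5]],circ(kx,ky,fz+.012,.011),circ(kx,ky,fz+.085,.011)]
ims=[]
for cam in(e,d):
    c=proj(cam,[[kx,ky,fz+.055]])[0].astype(int); u=int(np.clip(c[0]-45,0,550)); v=int(np.clip(c[1]-60,0,360)); k=6 if 0 else 4.4
    im=cv2.resize(cam["frame"][v:v+120,u:u+90],None,fx=4.4,fy=4.4,interpolation=cv2.INTER_CUBIC); raw=im.copy()
    for q in P: cv2.polylines(im,[np.round((proj(cam,q)+.5-[u,v])*4.4).astype(np.int32)],True,(0,0,255),1)
    ims+=[im]
    if cam is e: ims=[raw[:, 80:330]]+ims
o=np.hstack(ims); o=o[:, :]; cv2.imwrite("pics/"+name,cv2.resize(o,None,fx=min(1,800/o.shape[1]),fy=min(1,800/o.shape[1])))
E
python3 chk.py 0 k1.png
```

```text
t 5.55 tcp [0.5401 0.1877 0.1984] psi 1.5185 q [ 0.194  0.319 -0.027  1.227  0.     0.246] F [ 0.   0.1 -1.5] M [-0.02 -0.02 -0.03] gap 0.023
[[-0.001  0.052  0.999]
 [-0.     0.999 -0.052]
 [-1.    -0.    -0.001]]
foot 0.5400737776603137 0.18768594014276527 0.12203812310404596
```

View pics/k1.png

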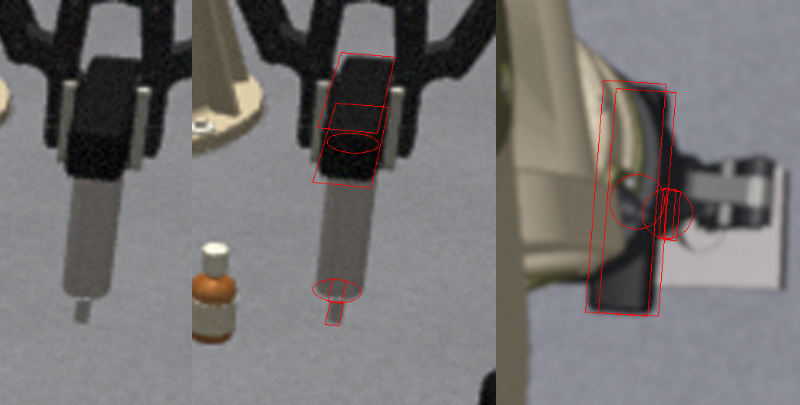

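>>> send_rows --pt "0 -30 2 0 0 0" --pt "0 -80 6 -2 0 0" --pt "0 -135 10 -4 0 0" --pt "0 -190 14 -6 0 0" --pt "0 -245 18 -6.2 0 0" --pt "0 -300 22 -6.2 0 0" --pt "0 -350 25 -6.2 0 0" --pt "0 -390 28 -6.2 0 0" --pt "0 -410 29 -6.2 0 0" --pt "0 -410 29 -6.2 0 0"

```text
clock: 6.9
tcp_pos: [0.5478, -0.224, 0.1986]
orientation: [0.707, -0.019, 0.707, 0.019]
wrist_force: [0.0, -0.2, -2.5]
finger_gap: 0.0226
```

>>> send_rows --pt "0 0 0 0 0 0" --pt "5 0 0 0 0 0" --pt "10 0 0 0 0 0" --pt "15 0 0 0 0 0" --pt "15 0 0 0 0 0" --pt "15 0 0 0 0 0" --pt "15 0 0 0 0 0" --pt "15 0 0 0 0 0" --pt "15 0 0 0 0 0" --pt "15 0 0 0 0 0"

```text
clock: 8.15
tcp_pos: [0.5482, -0.2232, 0.1843]
orientation: [0.707, -0.02, 0.707, 0.02]
wrist_force: [-0.0, 0.6, -1.1]
finger_gap: 0.0231
```

```bash
python3 chk.py 0 k2.png; python3 - <<'E'
from h import *
e=viewer.read_camera("scene"); crop(e,"k2s.png",130,120,90,100,6)
d=viewer.read_camera("top"); cv2.imwrite("pics/k2t.png",d["frame"])
E
```

```text
t 8.15 tcp [ 0.5482 -0.2232  0.1843] psi 1.6267 q [-0.522  0.362  0.     1.209  0.    -0.578] F [-0.   0.6 -1.1] M [-0.02  0.01 -0.01] gap 0.0231
[[ 0.    -0.056  0.998]
 [ 0.     0.998  0.056]
 [-1.     0.     0.   ]]
foot 0.548160332223053 -0.22317824865987287 0.1079061111467734
```

View pics/k2.png

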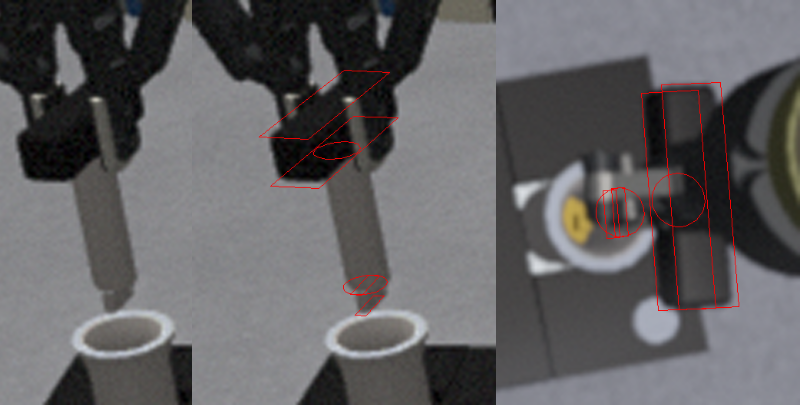

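View pics/k2s.png

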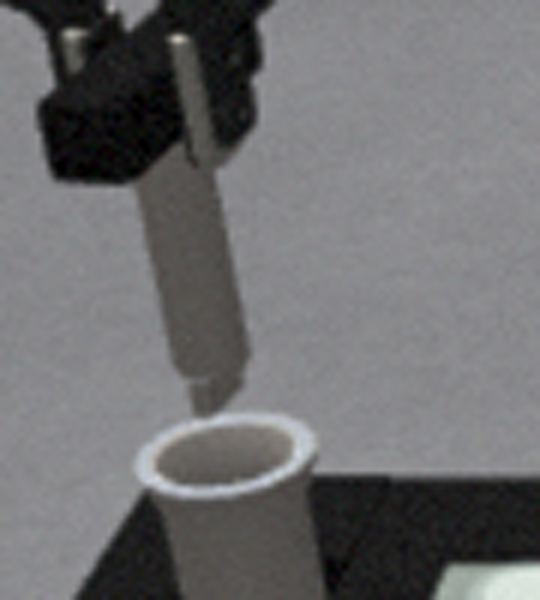

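View pics/k2t.png

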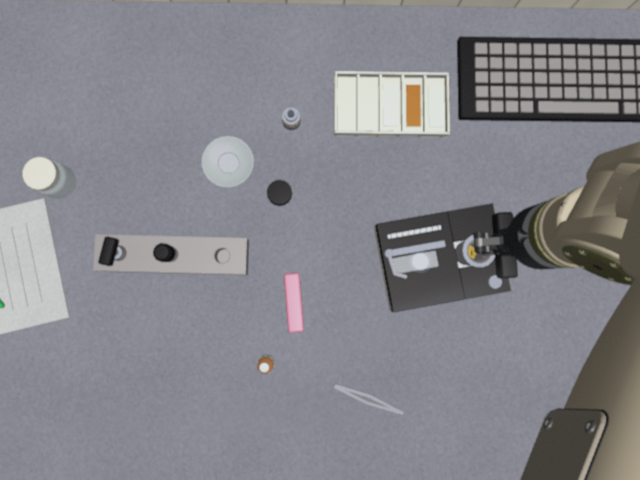

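```bash
cat > rel.py <<'E'
from h import *
s,R=st(); e=viewer.read_camera("scene"); d=viewer.read_camera("top")
g=cv2.cvtColor(e["frame"],cv2.COLOR_BGR2GRAY)
u,v=130,120; G=cv2.resize(g[v:v+100,u:u+90],None,fx=6,fy=6,interpolation=cv2.INTER_CUBIC).astype(int)
for r in (220,260,300,340): print(r,G[r,120:270:6].tolist())
m=(G>125).astype(np.uint8); m[:400]=0; m[515:]=0; m[:,:125]=0; m[:,330:]=0
# rim: per-column
print(G[400:510:4,226].tolist()); print(G[457,120:335:5].tolist())
E
python3 rel.py
```

```text
t 8.35 tcp [ 0.5481 -0.2231  0.1843] psi 1.6268 q [-0.522  0.362  0.     1.209  0.    -0.578] F [ 0.  -0.8 -2.1] M [ 0.01 -0.06  0.  ] gap 0.0228
[[ 0.    -0.056  0.998]
 [ 0.     0.998  0.056]
 [-1.     0.     0.   ]]
220 [137, 135, 136, 127, 94, 81, 85, 86, 83, 81, 84, 85, 84, 80, 79, 79, 75, 94, 126, 138, 136, 133, 136, 136, 135]
260 [133, 134, 132, 133, 139, 110, 85, 83, 85, 84, 80, 82, 85, 84, 82, 79, 80, 74, 83, 121, 137, 138, 139, 136, 135]
300 [137, 138, 140, 137, 137, 138, 121, 89, 79, 83, 86, 85, 83, 85, 83, 82, 80, 79, 78, 76, 107, 135, 137, 134, 133]
340 [133, 135, 134, 133, 134, 134, 134, 137, 107, 81, 81, 88, 86, 81, 81, 82, 81, 80, 80, 79, 75, 92, 122, 132, 133]
[88, 101, 125, 159, 187, 193, 168, 131, 114, 110, 110, 108, 105, 101, 98, 96, 95, 91, 87, 86, 86, 124, 185, 176, 129, 93, 78, 76]
[137, 137, 141, 155, 178, 190, 187, 162, 127, 106, 104, 103, 104, 103, 102, 102, 99, 99, 102, 103, 100, 97, 102, 102, 104, 103, 101, 104, 104, 100, 103, 107, 112, 127, 155, 193, 202, 179, 139, 109, 135, 143, 143]
```

```bash
cat > rel2.py <<'E'
from h import *
s,R=st(); e=viewer.read_camera("scene")
p=s["tcp_pos"]; fz=p[2]-.0764
def px(P): return (proj(e,P)+.5-[130,120])*6-.5
ax=px([[p[0],p[1],fz+.012],[p[0],p[1],fz+.085]])
for r,o in((220,183),(260,191),(300,199.7),(340,209)):
    f=(r-ax[0,1])/(ax[1,1]-ax[0,1]); print(r,"model axis u",ax[0,0]+f*(ax[1,0]-ax[0,0]),"obs",o)
t=np.linspace(0,2*np.pi,200)
q=px(np.c_[p[0]+.027*np.cos(t),p[1]+.027*np.sin(t),0*t+.091]); print("rim model",q.min(0),q.max(0),(q.min(0)+q.max(0))/2,"obs",(226,456))
c=px([[p[0],p[1],.091],[p[0]+.001,p[1],.091],[p[0],p[1]+.001,.091],[p[0],p[1],.092]]); print("d/mm",c[1:]-c[0])
b=px([[p[0],p[1],fz]]); print("foot px",b)
E
python3 rel2.py
```

```text
t 8.45 tcp [ 0.5481 -0.2231  0.1842] psi 1.6267 q [-0.522  0.362  0.     1.209  0.    -0.578] F [-0.2  0.9 -2.5] M [-0.03  0.02  0.  ] gap 0.0227
[[-0.    -0.056  0.998]
 [ 0.     0.998  0.056]
 [-1.     0.     0.   ]]
220 model axis u 174.17154080504983 obs 183
260 model axis u 182.57368906152806 obs 191
300 model axis u 190.97583731800628 obs 199.7
340 model axis u 199.3779855744845 obs 209
rim model [128.42087173 412.03005682] [317.35437529 500.11945692] [222.88762351 456.07475687] obs (226, 456)
d/mm [[-1.59729319  1.60253991]
 [ 3.1128757   0.3071726 ]
 [-0.62894613 -2.9942158 ]]
foot px [[212.80239839 403.90943079]]
```

>>> send_rows --pt "0 -1.2 0.7 0 0 0" --pt "8 -1.2 0.7 0 0 0" --pt "16 -1.2 0.7 0 0 0" --pt "23 -1.2 0.7 0 0 0" --pt "29 -1.2 0.7 0 0 0" --pt "34 -1.2 0.7 0 0 0" --pt "39 -1.2 0.7 0 0 0" --pt "44 -1.2 0.7 0 0 0" --pt "49 -1.2 0.7 0 0 0" --pt "49 -1.2 0.7 0 0 0"

```text
clock: 9.75
tcp_pos: [0.5486, -0.2242, 0.1348]
orientation: [0.707, -0.02, 0.707, 0.02]
wrist_force: [-0.6, 0.2, -1.6]
finger_gap: 0.0226
```

```bash
python3 - <<'E'
from h import *
st()
e=viewer.read_camera("scene"); crop(e,"k3s.png",130,140,90,90,6)
E
```

```text
t 9.75 tcp [ 0.5486 -0.2242  0.1348] psi 1.6267 q [-0.523  0.391 -0.082  1.099  0.    -0.579] F [-0.6  0.2 -1.6] M [-0.02  0.03  0.08] gap 0.0226
[[-0.001 -0.056  0.998]
 [ 0.001  0.998  0.056]
 [-1.     0.001 -0.001]]
```

View pics/k3s.png

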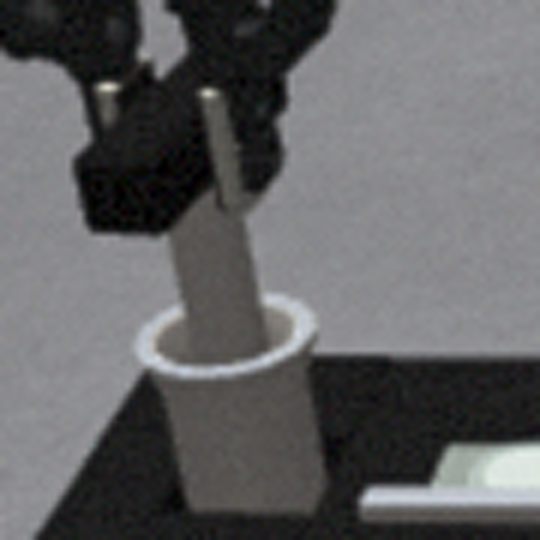

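>>> send_rows --pt "5 0 0 0 0 0" --pt "10 0 0 0 0 0" --pt "14 0 0 0 0 0" --pt "17 0 0 0 0 0" --pt "19 0 0 0 0 0" --pt "21 0 0 0 0 0" --pt "23 0 0 0 0 0" --pt "25 0 0 0 0 0" --pt "26 0 0 0 0 0" --pt "27 0 0 0 0 0"

```text
clock: 11.05
tcp_pos: [0.5489, -0.2243, 0.1083]
orientation: [0.707, -0.02, 0.707, 0.02]
wrist_force: [0.3, 0.6, -1.8]
finger_gap: 0.0226
```

```bash
python3 - <<'E'
from h import *
st()
E
```

```text
t 11.05 tcp [ 0.5489 -0.2243  0.1083] psi 1.6268 q [-0.523  0.409 -0.123  1.039  0.    -0.579] F [ 0.3  0.6 -1.8] M [-0.01  0.06 -0.01] gap 0.0226
[[ 0.    -0.056  0.998]
 [ 0.     0.998  0.056]
 [-1.     0.     0.   ]]
```

The foot is at about 32 mm, below the tops of the lugs, and there is no contact force. The blade is between the lugs, so I'll ease down to the floor.

>>> send_rows --pt "0.5 0 0 0 0 0" --pt "1 0 0 0 0 0" --pt "1.5 0 0 0 0 0" --pt "2 0 0 0 0 0" --pt "2 0 0 0 0 0" --pt "2.5 0 0 0 0 0" --pt "2.5 0 0 0 0 0" --pt "2.5 0 0 0 0 0" --pt "2.5 0 0 0 0 0" --pt "2.5 0 0 0 0 0"

```text
clock: 12.3
tcp_pos: [0.5491, -0.2244, 0.1063]
orientation: [0.707, -0.02, 0.707, 0.02]
wrist_force: [-1.2, 1.5, 5.6]
finger_gap: 0.0227
```

```bash
python3 - <<'E'
from h import *
st()
E
```

```text
t 12.3 tcp [ 0.5491 -0.2244  0.1063] psi 1.6268 q [-0.523  0.411 -0.126  1.034  0.    -0.579] F [-1.2  1.5  5.6] M [ 0.3   0.39 -0.01] gap 0.0227
[[ 0.001 -0.056  0.998]
 [-0.     0.998  0.056]
 [-1.    -0.     0.001]]
```

>>> send_rows --pt "0 0 0 6 0 0" --pt "0 0 0 12 0 0" --pt "0 0 0 18 0 0" --pt "0 0 0 24 0 0" --pt "0 0 0 30 0 0" --pt "0 0 0 36 0 0" --pt "0 0 0 42 0 0" --pt "0 0 0 48 0 0" --pt "0 0 0 54 0 0" --pt "0 0 0 58 0 0"

```text
clock: 13.55
tcp_pos: [0.5491, -0.2256, 0.1063]
orientation: [0.628, 0.326, 0.627, -0.327]
wrist_force: [-1.7, -1.6, 4.3]
finger_gap: 0.0229
```

```bash
python3 - <<'E'
from h import *
st()
e=viewer.read_camera("scene"); crop(e,"k4s.png",130,140,90,90,6)
E
```

```text
t 13.55 tcp [ 0.5491 -0.2256  0.1063] psi 0.6114 q [-0.524  0.411 -0.125  1.033 -0.002  0.435] F [-1.7 -1.6  4.3] M [-0.63  0.46  0.07] gap 0.0229
[[ 0.     0.819  0.574]
 [-0.003  0.574 -0.819]
 [-1.    -0.001  0.002]]
```

View pics/k4s.png

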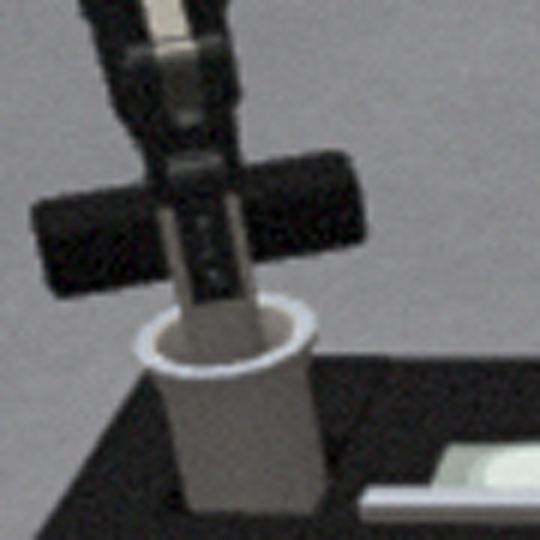

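The yaw moment is 0.07 N·m, which matches screw friction, so the key is driving the screw. Now on to the stop.

>>> send_rows --pt "0 0 0 2 0 0" --pt "0 0 0 4 0 0" --pt "0 0 0 6 0 0" --pt "0 0 0 8 0 0" --pt "0 0 0 10 0 0" --pt "0 0 0 12 0 0" --pt "0 0 0 13 0 0" --pt "0 0 0 14 0 0" --pt "0 0 0 15 0 0" --pt "0 0 0 16 0 0"

```text
clock: 14.85
tcp_pos: [0.5489, -0.2256, 0.1064]
orientation: [0.577, 0.409, 0.576, -0.411]
wrist_force: [-2.4, -3.9, 5.6]
finger_gap: 0.0227
```

```bash
python3 - <<'E'
from h import *
st()
E
```

```text
t 14.85 tcp [ 0.5489 -0.2256  0.1064] psi 0.3344 q [-0.524  0.411 -0.126  1.033 -0.002  0.712] F [-2.4 -3.9  5.6] M [-0.93  0.74  0.08] gap 0.0227
[[ 0.     0.945  0.328]
 [-0.003  0.328 -0.945]
 [-1.    -0.001  0.002]]
```

Still only friction torque (0.08 N·m), so I'll keep going in small steps.

>>> send_rows --pt "0 0 0 1 0 0" --pt "0 0 0 2 0 0" --pt "0 0 0 3 0 0" --pt "0 0 0 4 0 0" --pt "0 0 0 5 0 0" --pt "0 0 0 6 0 0" --pt "0 0 0 6 0 0" --pt "0 0 0 6 0 0" --pt "0 0 0 6 0 0" --pt "0 0 0 6 0 0"

```text
clock: 16.1
tcp_pos: [0.5488, -0.2254, 0.1063]
orientation: [0.555, 0.439, 0.554, -0.44]
wrist_force: [-2.1, -3.3, 6.0]
finger_gap: 0.0231
```

```bash
python3 - <<'E'
from h import *
st()
e=viewer.read_camera("scene"); crop(e,"k5s.png",130,140,90,90,6)
E
```

```text
t 16.1 tcp [ 0.5488 -0.2254  0.1063] psi 0.2304 q [-0.524  0.411 -0.126  1.033 -0.002  0.816] F [-2.1 -3.3  6. ] M [-0.82  0.77  0.07] gap 0.0231
[[-0.     0.974  0.228]
 [-0.002  0.228 -0.974]
 [-1.    -0.001  0.002]]
```

View pics/k5s.png

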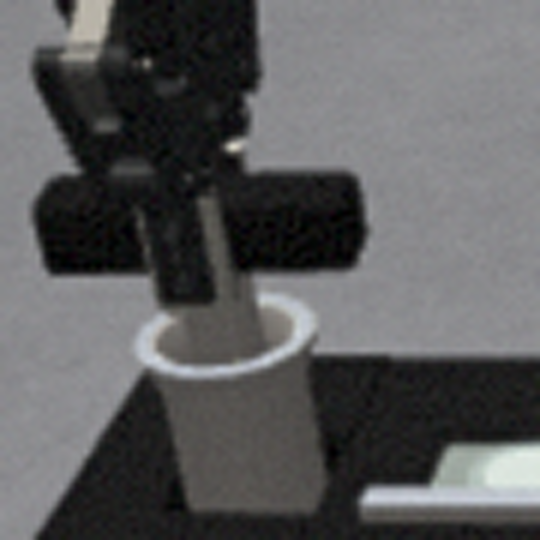

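>>> send_rows --pt "0 0 0 1 0 0" --pt "0 0 0 2 0 0" --pt "0 0 0 3 0 0" --pt "0 0 0 4 0 0" --pt "0 0 0 5 0 0" --pt "0 0 0 6 0 0" --pt "0 0 0 7 0 0" --pt "0 0 0 8 0 0" --pt "0 0 0 8 0 0" --pt "0 0 0 8 0 0"

```text
clock: 17.4
tcp_pos: [0.5487, -0.2254, 0.1064]
orientation: [0.523, 0.476, 0.522, -0.477]
wrist_force: [-2.8, -2.4, 6.3]
finger_gap: 0.023
```

```bash
python3 - <<'E'
from h import *
st()
d=viewer.read_camera("top"); crop(d,"k6t.png",440,190,130,110,6)
E
python3 chk.py 0 k6.png
```

```text
t 17.4 tcp [ 0.5487 -0.2254  0.1064] psi 0.0914 q [-0.524  0.411 -0.126  1.033 -0.002  0.956] F [-2.8 -2.4  6.3] M [-0.83  0.87  0.33] gap 0.023
[[-0.     0.996  0.091]
 [-0.002  0.091 -0.996]
 [-1.    -0.001  0.002]]
t 17.45 tcp [ 0.5487 -0.2253  0.1063] psi 0.0914 q [-0.524  0.411 -0.126  1.033 -0.002  0.956] F [-3.  -2.7  6.8] M [-0.83  0.89  0.33] gap 0.0227
[[-0.     0.996  0.091]
 [-0.002  0.091 -0.996]
 [-1.    -0.001  0.002]]
foot 0.5486861217357948 -0.2253251146750529 0.02994257954308796
```

View pics/k6.png

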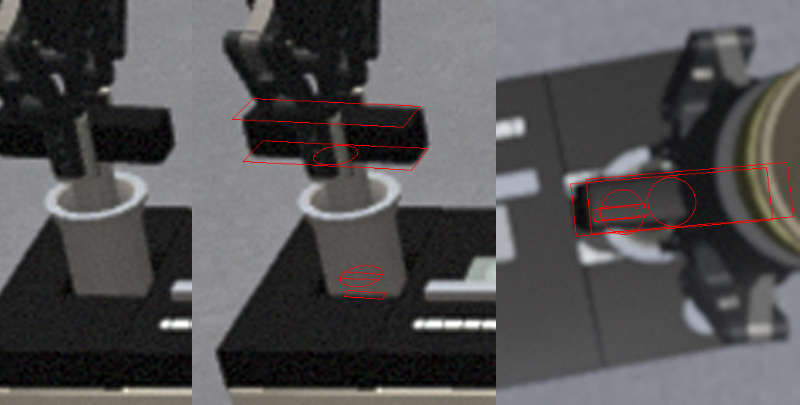

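View pics/k6t.png

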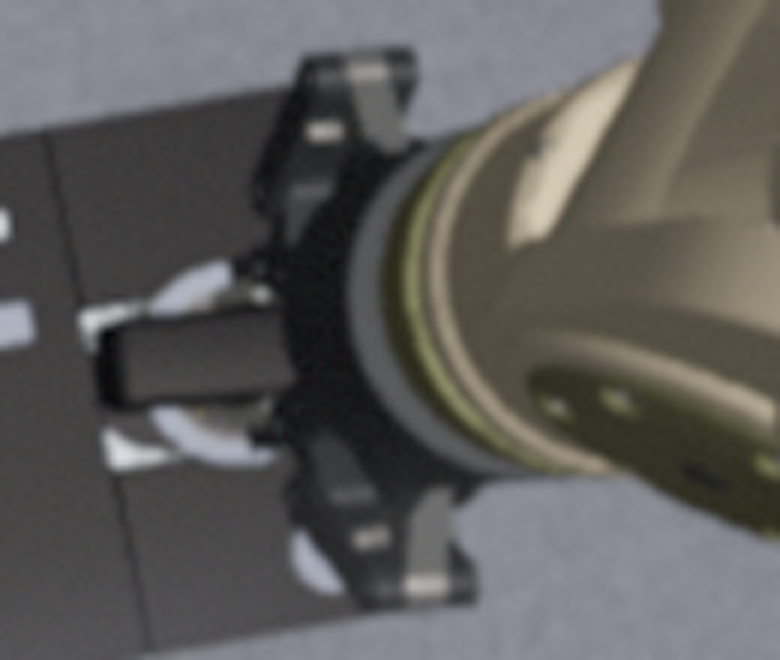

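>>> send_rows --pt "0 0 0 1 0 0" --pt "0 0 0 2 0 0" --pt "0 0 0 3 0 0" --pt "0 0 0 4 0 0" --pt "0 0 0 4 0 0" --pt "0 0 0 4 0 0" --pt "0 0 0 4 0 0" --pt "0 0 0 4 0 0" --pt "0 0 0 4 0 0" --pt "0 0 0 4 0 0"

```text
clock: 18.8
tcp_pos: [0.5487, -0.2253, 0.1063]
orientation: [0.506, 0.494, 0.505, -0.495]
wrist_force: [-2.4, -2.9, 6.4]
finger_gap: 0.0229
```

```bash
python3 - <<'E'
from h import *
st()
E
```

```text
t 18.8 tcp [ 0.5487 -0.2253  0.1063] psi 0.0221 q [-0.524  0.411 -0.126  1.033 -0.002  1.025] F [-2.4 -2.9  6.4] M [-0.9   0.91  0.59] gap 0.0229
[[-0.     1.     0.022]
 [-0.002  0.022 -1.   ]
 [-1.    -0.     0.002]]
```

Torque climbs linearly to 0.59 N·m, so this is a firm stop. I'll unwind the spring load within the blade play, then release.

>>> send_rows --pt "0 0 0 -2 0 0" --pt "0 0 0 -4 0 0" --pt "0 0 0 -6 0 0" --pt "0 0 0 -8 0 0" --pt "0 0 0 -9 0 0" --pt "-0.5 0 0 -9 0 0" --pt "-0.8 0 0 -9 0 0" --pt "-0.8 0 0 -9 0 0" --pt "-0.8 0 0 -9 0 0" --pt "-0.8 0 0 -9 0 0"

```text
clock: 20.05
tcp_pos: [0.5487, -0.225, 0.1064]
orientation: [0.543, 0.453, 0.542, -0.454]
wrist_force: [-2.4, -4.6, 2.2]
finger_gap: 0.0228
```

```bash
python3 - <<'E'
from h import *
st()
E
```

```text
t 20.05 tcp [ 0.5487 -0.225   0.1064] psi 0.1777 q [-5.240e-01  4.110e-01 -1.250e-01  1.034e+00 -1.000e-03  8.690e-01] F [-2.4 -4.6  2.2] M [-1.35  0.67  0.09] gap 0.0228
[[-0.001  0.984  0.177]
 [-0.001  0.177 -0.984]
 [-1.    -0.001  0.001]]
```

>>> send_rows --pt "0 0 0 0 0 0" --pt "0 0 0 0 0 0" --pt "0 0 0 0 0 0" --pt "0 0 0 0 0 0" --pt "0 0 0 0 0 0" --pt "0 0 0 0 0 0" --pt "0 0 0 0 0 0" --pt "0 0 0 0 0 0" --pt "0 0 0 0 0 0" --pt "0 0 0 0 0 0" --claw 60

```text
clock: 21.3
tcp_pos: [0.5489, -0.2243, 0.1066]
orientation: [0.542, 0.454, 0.542, -0.454]
wrist_force: [0.3, -0.0, -0.2]
finger_gap: 0.06
```

```bash
python3 - <<'E'
from h import *
st()
e=viewer.read_camera("scene"); crop(e,"k7s.png",130,120,110,110,6)
E
```

```text
t 21.3 tcp [ 0.5489 -0.2243  0.1066] psi 0.1781 q [-0.523  0.411 -0.125  1.035  0.     0.869] F [ 0.3 -0.  -0.2] M [ 0.03  0.02 -0.02] gap 0.06
[[ 0.     0.984  0.177]
 [ 0.     0.177 -0.984]
 [-1.     0.    -0.   ]]
```

View pics/k7s.png

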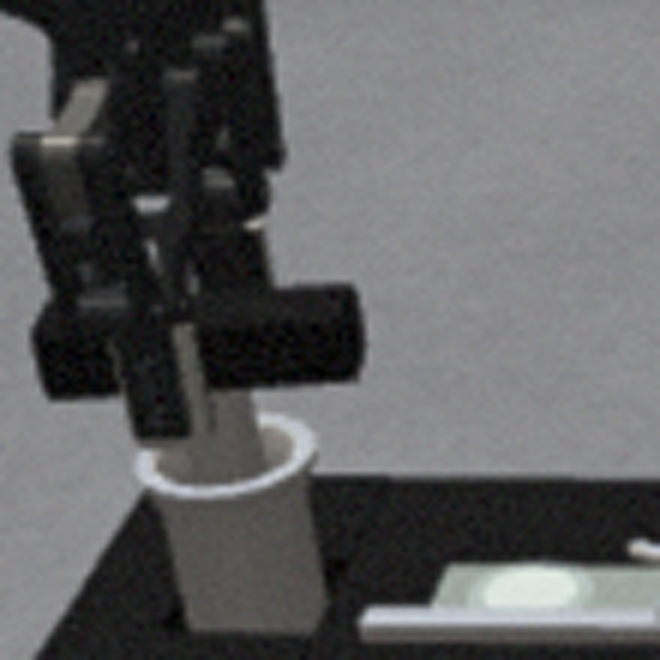

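>>> send_rows --pt "-5 0 0 0 0 0" --pt "-15 0 0 0 0 0" --pt "-30 0 0 0 0 0" --pt "-50 0 0 0 0 0" --pt "-75 0 0 0 0 0" --pt "-100 0 0 0 0 0" --pt "-120 0 0 0 0 0" --pt "-120 0 -50 0 0 0" --pt "-120 0 -100 0 0 0" --pt "-120 0 -150 0 0 0"

```text
clock: 22.6
tcp_pos: [0.5222, -0.0756, 0.228]
orientation: [0.543, 0.454, 0.542, -0.453]
wrist_force: [0.6, -0.4, 0.3]
finger_gap: 0.0599
```

```bash
python3 - <<'E'
from h import *
st()
e=viewer.read_camera("scene"); crop(e,"k8s.png",130,120,110,110,6)
d=viewer.read_camera("top"); crop(d,"k8t.png",430,190,130,120,6)
E
```

```text
t 22.6 tcp [ 0.5222 -0.0756  0.228 ] psi 0.1774 q [-0.296  0.221 -0.085  1.263  0.     1.097] F [ 0.6 -0.4  0.3] M [-0.01 -0.05 -0.01] gap 0.0599
[[ 0.002  0.984  0.176]
 [-0.     0.176 -0.984]
 [-1.     0.002  0.001]]
```

View pics/k8s.png

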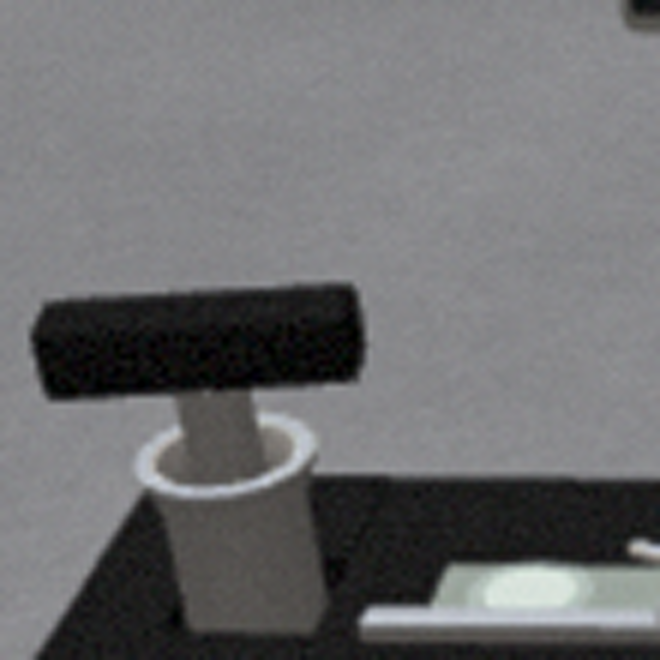

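View pics/k8t.png

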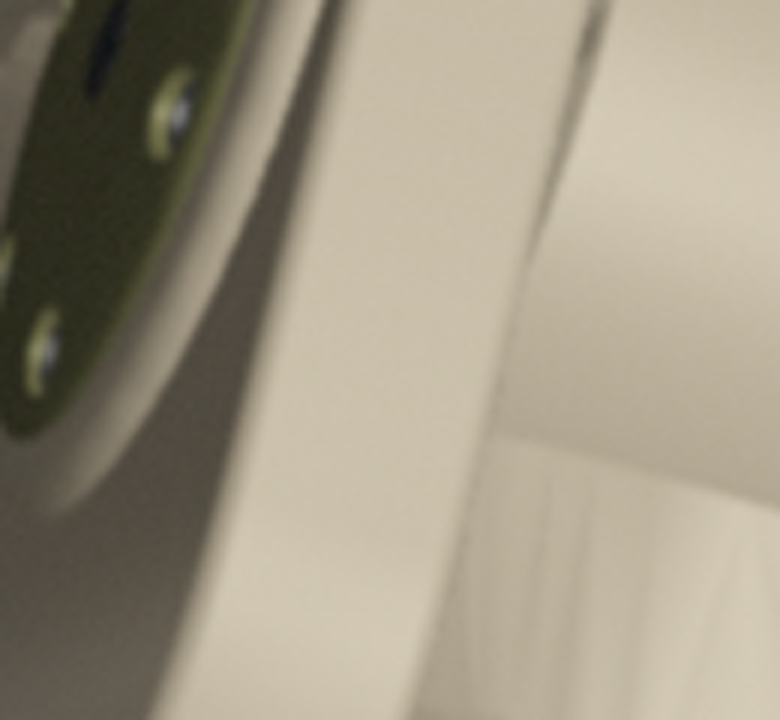

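>>> send_rows --pt "0 0 -50 0 0 0" --pt "0 0 -100 0 0 0" --pt "0 0 -150 0 0 0" --pt "0 0 -200 0 0 0" --pt "0 0 -250 0 0 0" --pt "0 0 -300 0 0 0" --pt "0 0 -300 0 0 0" --pt "0 0 -300 0 0 0" --pt "0 0 -300 0 0 0" --pt "0 0 -300 0 0 0"

```text
clock: 23.95
tcp_pos: [0.4696, 0.2174, 0.2267]
orientation: [0.542, 0.454, 0.542, -0.454]
wrist_force: [-0.1, 0.5, 0.4]
finger_gap: 0.0602
```

```bash
cat > fin.py <<'E'
from h import *
st()
d=viewer.read_camera("top"); e=viewer.read_camera("scene"); cv2.imwrite("pics/k9full.png",d["frame"])
k=(.5489,-.2243,-1.40)
I=[]
def circ(x,y,z,r): t=np.linspace(0,2*np.pi,60); return np.c_[x+r*np.cos(t),y+r*np.sin(t),0*t+z]
for a,col in((-1.23,(255,160,0)),(-1.40,(0,0,255))):
    b=np.array(boxpts(k[0],k[1],a,.09,.024,.115,.139))
    for j,(cam,u,v) in enumerate(((d,440,205),(e,128,135))):
        if a==-1.23: I.append(cv2.resize(cam["frame"][v:v+90,u:u+90],None,fx=4.4,fy=4.4,interpolation=cv2.INTER_CUBIC))
        for P in(b[[1,3,7,5]],b[[0,2,6,4]],circ(k[0],k[1],.091,.011)): cv2.polylines(I[j],[np.round((proj(cam,P)+.5-[u,v])*4.4).astype(np.int32)],True,col,1)
cv2.imwrite("pics/k9.png",np.hstack(I))
E
python3 fin.py
```

```text
t 23.95 tcp [0.4696 0.2174 0.2267] psi 0.176 q [ 0.278  0.203 -0.111  1.257 -0.     1.673] F [-0.1  0.5  0.4] M [ 0.02 -0.01 -0.  ] gap 0.0602
[[ 0.     0.985  0.175]
 [ 0.     0.175 -0.985]
 [-1.     0.     0.   ]]
```

View pics/k9.png

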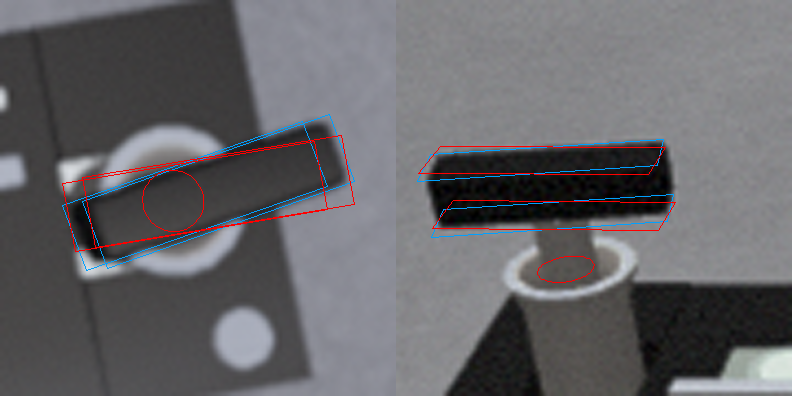

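View pics/k9full.png

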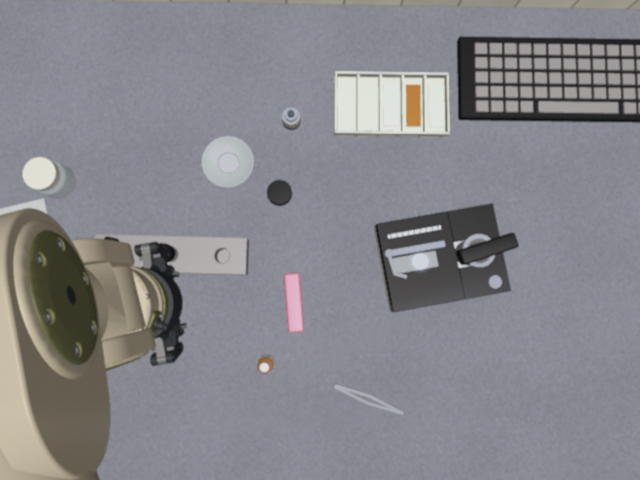

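```bash
python3 -c "
from h import *
st(); print(job.hand_in())"
```

```text
t 24.05 tcp [0.4695 0.2177 0.2267] psi 0.1765 q [ 0.279  0.203 -0.111  1.257  0.     1.673] F [ 0.2  0.3 -0.4] M [-0.03 -0.    0.01] gap 0.0602
[[ 0.     0.984  0.176]
 [ 0.     0.176 -0.984]
 [-1.     0.    -0.   ]]
the job is handed in; nothing more can be done
None
```

I took the long key out of the rack, seated it in the collar, turned the clamp screw clockwise to its stop and released it. The key stands upright in the screw. I handed in at about 24 s; no verdict came back.

**Seating:** The blade dropped between the lugs without resistance and met the slot floor with the foot at about 30 mm, as expected.

**Stop:** The yaw moment held at 0.07–0.08 N·m while the screw turned, which matches its stated friction. It then rose steadily to 0.59 N·m with 4° more turn. I backed off 9°, within the blade's play, before opening the jaws.

**Last checks:**
- **Screw angle:** In the final pictures the bar lies at about −1.28 rad. That puts the screw at about 1.0, its stop. I could not see the screw itself.
- **Robot clear:** The wrist force is near zero. The arm stands well above the short driver.
- **Short driver:** I never touched it, but the arm hid it in the last top picture, so I did not see it again at the end.

**Disagreements:**
- The gripper turned further than the final bar angle, by about 0.1 to 0.2 rad. I take this as slip or give in the pads.
- The scene camera showed the key a few mm off where the TCP put it. I corrected by about 1 mm before insertion, and it went in without side load.

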